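Load the plate shaker

TASK

Get the plate shaker ready to load by turning its speed knob fully anticlockwise to the off stop. Then slide the white well plate along the deck, without lifting it off, into the shaker's pocket until it lies flat and square on the pocket floor. Finally swing the orange clamp arm all the way over the plate, and leave the jar, the cap and the timer where they are.

Things in the scene. Friction and masses are not known exactly. Their poses are not given: they have to be found in the camera images.
- shaker: fixed plate shaker, white housing with blue control panel, 243 x 273 mm, standing on the bench. Origin: on the bench, z up; -x is the panel side (toward the robot at yaw 0), +y is the pocket side, -y the aluminium loading deck. Deck and panel tops at z = 50 mm. The deck is 155 mm wide, x = -48 to 108 mm, y = -160 to 10 mm; beyond its edge at y = 10 mm lies the pocket
- nest (a point): centre of the pocket floor, 44 mm above the bench, 6 mm below the deck; axes as the shaker's. Pocket 131.5 mm (x) by 89.5 mm (y), 2 mm clear all round the plate. Walls at -x, +x, +y rise 12 mm above its floor; at y = -44.75 mm is the 6 mm step up to the deck. Two guides flare the mouth from 131.5 to 155 mm over the 26 mm before the step. The plate enters moving in +y
- plate: loose white well plate, 127.5 mm in x, 85.5 mm in y, 14.4 mm thick, about 0.12 kg; origin at the centre of its underside; at the start it lies on the deck, its x axis roughly along the shaker's x, slightly turned
- speed_knob_grip (a point): point on the vertical axis of the black speed knob at the height to grip; the knob is 44 mm across on the blue panel and has a raised bar grip. With the joint at 0 the bar lies along the shaker's x axis; it turns with the joint
- speed_knob (a joint): speed knob angle in rad: 0 = off, the fully anticlockwise stop seen from above; grows clockwise up to 4.7
- clamp (a joint): clamp arm angle in rad about a vertical axis on the pocket's +y wall: 0 = open (arm along the wall, pointing to the shaker's +x), 1.57 = shut (arm pointing to -y over the plate, its underside 2 mm above a seated plate); it turns clockwise seen from above and stays where it is left
- clamp_peg (a point): middle of the upright black peg, 12 mm diameter and 24 mm tall, at the end of the orange clamp arm; 12 mm above the arm's top face. The peg's axis is 46 mm from the pivot; the pivot lies, in the nest frame, at x = -23 mm, y = 51.75 mm; the arm is 13 mm wide and 5 mm thick
- jar: bystander: clear glass jar 52 mm across, 90 mm tall, on the bench beside the pocket; origin at the centre of its underside
- cap: bystander: dark red jar cap 46 mm across, 18 mm tall, on the bench beside the control panel; origin at the centre of its underside
- bench_timer: bystander: white timer 66 x 62 x 21 mm on the bench near the deck's outer end; origin at the centre of its underside

How it is judged:
By the outcome, as a careful person would: the job done as asked, in the order asked, and still so for the second after the job is handed in, with the robot touching nothing.
It also fails if it takes over 61 s, if anything falls off the work surface, if the arm or the gripper's body presses on something with over 40 N, if the wrist force passes 120 N, or if a joint passes its speed limit or range.

ROBOT

A 7-joint arm with a two-finger parallel gripper is mounted at the origin on a cart in front of the work surface, level with it; the furniture and walls round the work are solid. World frame = base frame: x ahead of the robot, y to its left, z up, the work surface at z = 0. Lengths are in m, angles in rad, forces in N, time in s.
With the tool pointing down it reaches from about 0.425 to 0.925 m from the base axis. Payload 6.8 kg.
Tool frame: the origin (TCP) lies midway between the tips of the shut fingers; the grasp point (between the pads) lies 19 mm behind it (bot.hold_point_z is the distance from the TCP to the grasp point, in m); z points along the fingers, y is the line along which they close (so a half turn about z gives the same grasp; the last joint's range is limited). The gripper opens to 85 mm and grips with 20 to 120 N. Pads are 22 mm wide; open, the fingers measure 114 mm over their backs; the gripper's body (76 mm by 85 mm) begins 54 mm behind the grasp point. The pads swing forward as they close: fully open they stand 13 mm farther back than shut.
Start: joints at [1.194, 0.477, 0.022, 1.555, -0.011, 1.109, -0.083], TCP at [0.179, -0.651, 0.231] pointing down, gripper open.
Joint ranges: [-2.96, 2.96], [-0.34, 2.1], [-1.41, 1.46], [0.24, 2.44], [-1.37, 4.51], [0.17, 1.92], [-2.96, 2.96]. Speed limits (rad/s): [2.39, 2.39, 3.14, 3.14, 3.14, 3.14, 3.14].

INTERFACE

Orientations are given as a unit quaternion [w, x, y, z].
In Python, from station import bot gives the robot as it stands. The module is installed in compiled form; this text tells all that it offers.
- The arm moves only by the tool step_arm, never from a script. Its argument "increments" is a list that holds one entry, the list of rows, each a list of 7 numbers: the opening, from -1 (shut) to 1 (fully open), then the shift along the tool's x, y, z in mm, then the turn, a rotation vector about the tool's x, y, z in degrees. In form: [[[grip, x, y, z, ax, ay, az], ...]]. A call has 1 to 10 rows; each row is the pose to reach, as a shift and turn from the pose commanded when the call began, along the tool's axes at that moment; what a row does not reach only later rows make up. A row lasts 1/12 s, in which the tool goes at most 41.7 mm and 7.16 degrees, less where a joint would pass 70% of its speed; a pose out of reach is approached as far as the arm can. A call with a gripper value outside its range is refused whole. The fingers move at their own pace and stop on an object; "force" is the grip in N (left out, the last holds). Time passes only in rows, so rows that repeat a pose let the fingers close. It gives the time, the measured TCP pose, the force, the opening and the grip force at its end, in the units of the state.
- bot.get_obs(): the state, without advancing time (a new reading comes with each control period).
- bot.read_camera(name): name is "scene" or "top" or "wrist"; returns a dict with "image" (480x640x3 uint8, red, green, blue), "camera_matrix" (3x3 intrinsics, pixels), "R" (3x3) and "t" (3): a world point X has camera coordinates R X + t. Camera axes: x right, y down, z forward; pixel columns grow to the right and rows downward; lengths in m; the calibration is good to about 2 mm. A picture is of the moment at which its call begins. There is no depth.
- bot.hand_in(): hands the job in; it is judged then, once.
The state is a dict: "t": time; "q": joint angles; "joint_vel": joint speeds; "joint_torque": joint torques, N m; "eef_pos": TCP position; "tool_rot": TCP orientation; "contact_force": force on the tool from outside, world axes, zero at the start; "torque": the same for the moment, N m; "gripper_width": opening from 0.0 (shut) to 1.0 (fully open); "grasp_force": force on a finger pad.
Only numpy, scipy, OpenCV 4.12 (cv2) and the standard library are available. Lean on these libraries where they do the work, as an engineer would, in place of code of your own. Each camera call takes 0.05 s, during which the arm holds its last target. There are 200 camera calls.

## Working session

There is one attempt and no reset: what is moved stays moved. The work goes in short steps, Python scripts to look and compute and a tool call to move; the robot and the scene stay as the last step left them, time stands still between calls to the robot, and variables do not carry over. Pictures are saved under pics/ and viewed, at most 10 in all, crops included, and the job is handed in when it is done.

Besides the shell and the picture viewer there is one more tool, called after "Request:" as name([rows], argument=value, ...), one row to a line, values as JSON. step_arm: Moves the arm, as the interface text tells. Its arguments: {"type":"object","properties":{"increments":{"type":"array"},"force":{"type":"number"}},"required":["increments"]}

```bash
mkdir -p pics; python3 - <<'E'
from station import bot
import cv2,numpy as np
for n in ("scene","top"):
    c=bot.read_camera(n); cv2.imwrite(f"pics/{n}0.png",c["image"][:,:,::-1]); np.savez(f"pics/{n}0.npz",**c)
    print(n,np.round(c["camera_matrix"],1).tolist(),np.round(c["R"],3).tolist(),np.round(c["t"],3).tolist())
o=bot.get_obs(); print(o["t"],o["eef_pos"],o["tool_rot"],o["contact_force"],o["gripper_width"],bot.hold_point_z)
E
```

```text
scene [[593.2, 0.0, 319.9], [0.0, 593.2, 231.3], [0.0, 0.0, 1.0]] [[0.767, -0.642, -0.002], [-0.557, -0.663, -0.5], [0.32, 0.384, -0.866]] [-0.372, 0.406, 0.964]
top [[563.3, 0.0, 322.5], [0.0, 563.3, 239.4], [0.0, 0.0, 1.0]] [[-0.02, -1.0, -0.004], [-0.998, 0.02, -0.062], [0.062, 0.003, -0.998]] [0.103, 0.584, 1.165]
0.1 [ 0.1791253  -0.65023951  0.23042753] [-8.13699421e-04  9.90980445e-01  1.34003981e-01 -1.68708650e-04] [-0.17418838 -0.51421742  0.24377007] 0.9984442623003141 0.0187
```

View pics/top0.png

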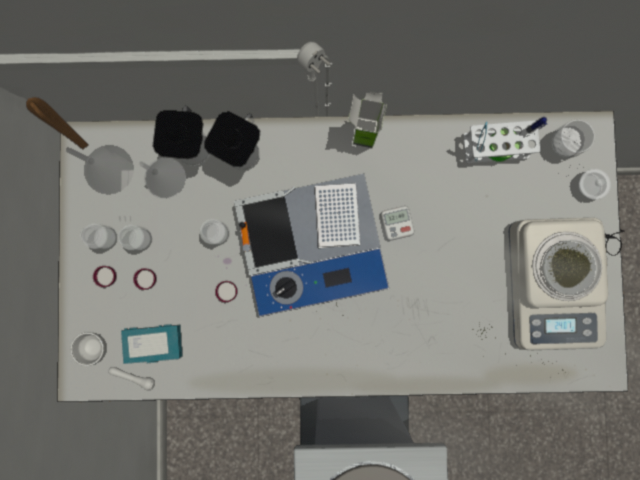

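View pics/scene0.png

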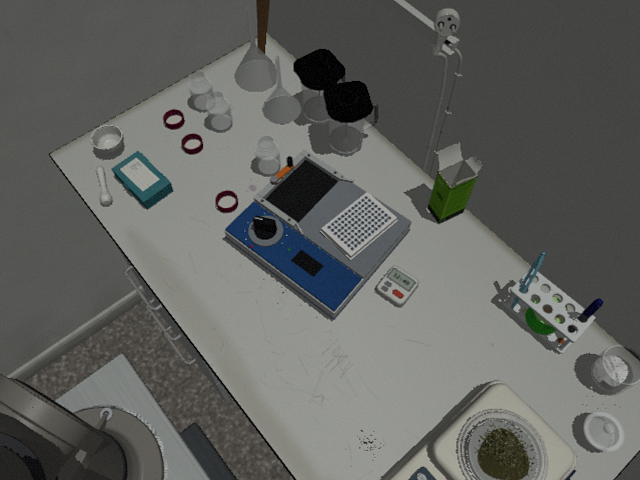

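The top view shows the shaker with its corners near (235,200), (368,177), (388,288) and (258,315). The plate is at (338,215), the knob at (286,289), the clamp at (246,235), the timer at (398,223), the cap at (227,291) and the jar at (214,233). The scene view shows the same layout, with the knob at (264,228) and the peg at (290,162).

```bash
cat > h.py <<'E'
import numpy as np,cv2
def ray(c,u,v):
    d=c["R"].T@np.linalg.inv(c["camera_matrix"])@np.array([u,v,1.]); o=-c["R"].T@c["t"]; return o,d
def onz(c,u,v,z):
    o,d=ray(c,u,v); return o+d*(z-o[2])/d[2]
def tri(c1,p1,c2,p2):
    o1,d1=ray(c1,*p1);o2,d2=ray(c2,*p2)
    s=np.linalg.lstsq(np.c_[d1,-d2],o2-o1,rcond=None)[0]
    a,b=o1+s[0]*d1,o2+s[1]*d2; return (a+b)/2,np.linalg.norm(a-b)
def proj(c,X):
    p=c["R"]@np.array(X)+c["t"]; p=c["camera_matrix"]@p; return p[:2]/p[2]
E
python3 - <<'E'
from h import *
T=np.load("pics/top0.npz");S=np.load("pics/scene0.npz")
def blue(c):
    h=cv2.cvtColor(c["image"],cv2.COLOR_RGB2HSV)
    m=cv2.inRange(h,(105,120,50),(125,255,255)); 
    m=cv2.morphologyEx(m,cv2.MORPH_CLOSE,np.ones((5,5)))
    k,_=cv2.findContours(m,0,2); k=max(k,key=cv2.contourArea); return k
for n,c in(("T",T),("S",S)):
    k=blue(c); print(n,cv2.contourArea(k),cv2.approxPolyDP(k,4,True)[:,0].tolist(),np.round(cv2.boxPoints(cv2.minAreaRect(k)),1).tolist())
a=cv2.resize(T["image"][165:325,195:415],None,fx=3.6,fy=3.6,interpolation=2)
b=cv2.resize(S["image"][140:325,210:420],None,fx=3.2,fy=3.2,interpolation=2)
cv2.imwrite("pics/c1.png",a[:,:,::-1]);cv2.imwrite("pics/c2.png",b[:,:,::-1])
E
```

```text
T 3979.0 [[379, 251], [283, 270], [294, 271], [303, 281], [301, 297], [289, 305], [276, 302], [269, 293], [270, 279], [280, 271], [252, 277], [259, 313], [386, 287]] [[250.6999969482422, 276.20001220703125], [378.70001220703125, 248.39999389648438], [387.1000061035156, 287.1000061035156], [259.1000061035156, 314.8999938964844]]
S 4437.0 [[226, 228], [334, 310], [360, 279], [280, 220], [284, 232], [277, 243], [254, 244], [247, 234], [253, 216], [274, 216], [254, 202]] [[225.0, 229.39999389648438], [250.3000030517578, 195.39999389648438], [361.0, 278.0], [335.6000061035156, 312.0]]
```

View pics/c1.png

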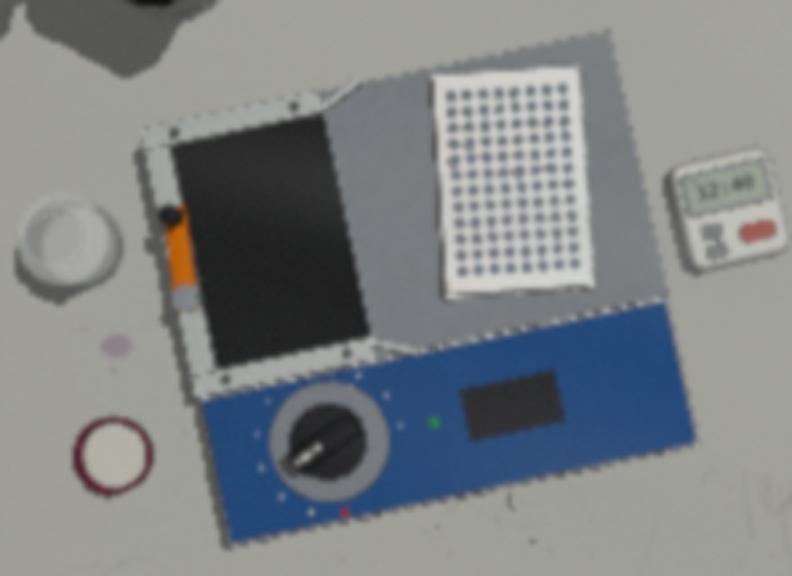

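View pics/c2.png

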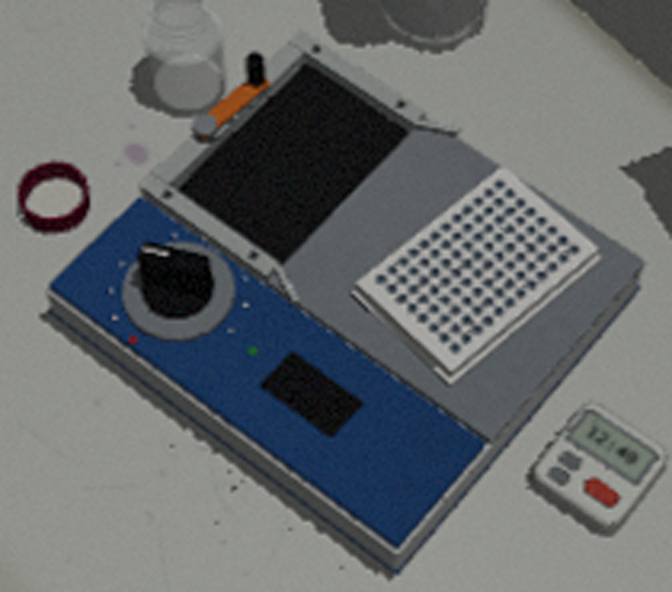

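```bash
python3 - <<'E'
from h import *
T=np.load("pics/top0.npz");S=np.load("pics/scene0.npz")
P=dict(panUL=((203,400),(140,197)),panLL=((228,547),(50,292)),panLR=((695,443),(400,550)),panUR=((667,300),(490,440)),deckfar=((610,30),(643,268)),
step1=((323,115),(410,127)),step2=((370,335),(285,262)),plA=((433,75),(505,168)),plB=((578,67),(600,245)),plC=((593,288),(452,372)),plD=((445,297),(357,290)),
pegtop=((171,212),(255,57)),pivot=((185,297),(205,125)),knobtip=((288,466),(147,248)),knobend=((360,415),(210,258)))
W={}
for n,(a,b) in P.items():
    X,e=tri(T,(195+a[0]/3.6,165+a[1]/3.6),S,(210+b[0]/3.2,140+b[1]/3.2)); W[n]=X; print(n,np.round(X*1e3,1),round(e*1e3,1))
print("cams",-T["R"].T@T["t"],-S["R"].T@S["t"])
# shaker frame fit from known model points (y edges -160.., x): deck corners and step corners, at z=.05
def kabsch(M,Q):
    M,Q=np.array(M),np.array(Q);mc,qc=M.mean(0),Q.mean(0);A=(M-mc);B=(Q-qc)
    th=np.arctan2((A[:,0]*B[:,1]-A[:,1]*B[:,0]).sum(),(A*B).sum());R=np.array([[np.cos(th),-np.sin(th)],[np.sin(th),np.cos(th)]])
    return th,qc-R@mc,R
mod=dict(deckfar=(108,-160),panUR=(-48,-160),step1=(95.75,10),step2=(-35.75,10))
Q=[onz(T,195+P[n][0][0]/3.6,165+P[n][0][1]/3.6,.05)[:2]*1e3 for n in mod]
th,t,R=kabsch(list(mod.values()),Q);print("shaker",np.degrees(th),t)
for n in mod: print(n,R.T@(onz(T,195+P[n][0][0]/3.6,165+P[n][0][1]/3.6,.05)[:2]*1e3-t))
for n in W: print(n,np.round(R.T@(W[n][:2]*1e3-t),1))
# plate by mask from top, z=.0644
h=cv2.cvtColor(T["image"],cv2.COLOR_RGB2HSV)
m=cv2.inRange(h,(0,0,185),(180,45,255));m[:,:300]=0;m[:,375:]=0;m[:170]=0;m[255:]=0
m=cv2.morphologyEx(m,cv2.MORPH_CLOSE,np.ones((5,5)))
k,_=cv2.findContours(m,0,2);k=max(k,key=cv2.contourArea)
p=np.array([onz(T,u,v,.0644)[:2]*1e3 for u,v in k[:,0].astype(float)],np.float32)
r=cv2.minAreaRect(p);print("plate",r,R.T@(np.array(r[0])-t))
E
```

```text
panUL [512.6 238.   44.4] 1.3
panLL [430.4 224.7  35.3] 5.6
panLR [483.6 -42.3  39.7] 3.7
panUR [564.8 -27.3  49.7] 3.2
deckfar [720.6   1.6  37.8] 0.8
step1 [673.4 167.   50.1] 0.8
step2 [548.7 141.2  50.6] 4.3
plA [694.9 103.2  55.8] 2.4
plB [696.3  21.2  65.6] 2.6
plC [572.   15.2  62.9] 3.8
plD [569.5  98.2  50.4] 4.5
pegtop [615.8 248.8  89. ] 0.4
pivot [570.7 245.3  61. ] 1.5
knobtip [478.6 184.4  86.6] 8.3
knobend [502.2 146.4  98.5] 0.3
cams [0.5124352  0.08780454 1.19969544] [ 0.20338867 -0.34027006  1.03747128]
shaker 10.607750416171092 [582.30289519 139.62426626]
deckfar [ 108.80923367 -160.12259568]
panUR [ -48.99528458 -159.62512054]
step1 [94.33813773 10.40946051]
step2 [-34.15208683   9.33825571]
panUL [-50.4 109.5]
panLL [-133.6  111.6]
panLR [-130.5 -160.6]
panUR [ -47.9 -160.9]
deckfar [ 110.5 -161.1]
step1 [94.6 10.1]
step2 [-32.7   7.7]
plA [104.  -56.6]
plB [  90.2 -137.4]
plC [ -33.  -120.4]
plD [-20.2 -38.3]
pegtop [ 53.1 101.2]
pivot [  8. 106.]
knobtip [-93.7  63.1]
knobend [-77.5  21.4]
plate ((633.2534790039062, 60.74551773071289), (122.18013763427734, 80.52892303466797), 2.6796019077301025) [ 35.55952155 -86.90994988]
```

```bash
cat >> h.py <<'E'
TH=np.radians(10.6); O=np.array([582.3,139.6]); RS=np.array([[np.cos(TH),-np.sin(TH)],[np.sin(TH),np.cos(TH)]])
def s2w(x,y): return RS@np.array([x,y])+O
def w2s(p): return RS.T@(np.array(p)[:2]-O)
def inc(frm,*to):
    """rows (mm,deg) in tool axes of pose frm=(x,y,z,a) with tool down, a=world angle of tool x"""
    a=np.radians(frm[3]); 
    for t in to:
        d=np.array(t[:3])-np.array(frm[:3]); dx=d[0]*np.cos(a)+d[1]*np.sin(a); dy=d[0]*np.sin(a)-d[1]*np.cos(a)
        print("row",np.round([dx,dy,-d[2],frm[3]-t[3]],1).tolist())
def here(bot):
    from scipy.spatial.transform import Rotation as Rr
    o=bot.get_obs(); R=Rr.from_quat(np.roll(o["tool_rot"],-1)).as_matrix()
    a=np.degrees(np.arctan2(R[1,0],R[0,0])); print("t",round(o["t"],2),"pos",np.round(o["eef_pos"]*1e3,1),"a",round(a,1),"tilt",np.round(R[:2,2],3),"F",np.round(o["contact_force"],1),"M",np.round(o["torque"],2),"w",round(o["gripper_width"],3),"q7",round(o["q"][6],2))
    return [*(o["eef_pos"]*1e3),a]
E
python3 - <<'E'
from h import *
from station import bot
T=np.load("pics/top0.npz")
for n,(x,y,z) in dict(disc=(330,441,.05),jar=(68,240,.05),cap=(113,456,.018),timer=(728,210,.02)).items():
    p=onz(T,195+x/3.6,165+y/3.6,z)*1e3; print(n,p,w2s(p))
k=onz(T,195+330/3.6,165+441/3.6,.05)*1e3
f=here(bot); w=[500,-250,260,15.4]
inc(f,w); inc(w,[k[0]+0,k[1],260,-58],[k[0],k[1],200,-58])
E
```

```text
disc [487.56690109 166.13884893  50.        ] [-88.23465455  43.51225423]
jar [604.45924962 313.4457528   50.        ] [ 53.76027079 166.80291183]
cap [480.65771312 294.53113714  18.        ] [-71.40800481 170.98452733]
timer [616.71127336 -66.2144301   20.        ] [  -4.03578539 -208.63227892]
t 0.1 pos [ 179.1 -650.2  230.4] a 15.4 tilt [-0.001  0.002] F [-0.2 -0.5  0.2] M [-0.02 -0.03  0.06] w 0.998 q7 -0.08
row [415.7, -300.6, -29.6, 0.0]
row [98.5, -404.5, -0.0, 73.4]
row [98.5, -404.5, 60.0, 73.4]
```

Request:
step_arm([
  [[0, 208, -150, -15, 0, 0, 0], [0, 416, -301, -30, 0, 0, 0], [0, 416, -301, -30, 0, 0, 0], [0, 416, -301, -30, 0, 0, 0], [0, 416, -301, -30, 0, 0, 0], [0, 416, -301, -30, 0, 0, 0], [0, 416, -301, -30, 0, 0, 0], [0, 416, -301, -30, 0, 0, 0], [0, 416, -301, -30, 0, 0, 0], [0, 416, -301, -30, 0, 0, 0]],
])

```text
t: 0.93
eef_pos: [0.4401, -0.3243, 0.2556]
tool_rot: [-0.0, 0.991, 0.134, -0.0]
contact_force: [1.2, -0.7, -0.3]
gripper_width: 0.499
grasp_force: 0.0
```

Request:
step_arm([
  [[0, 176, -460, 0, 0, 0, 73], [0, 176, -460, 0, 0, 0, 73], [0, 176, -460, 0, 0, 0, 73], [0, 176, -460, 0, 0, 0, 73], [0, 176, -460, 0, 0, 0, 73], [0, 176, -460, 0, 0, 0, 73], [0, 176, -460, 0, 0, 0, 73], [0, 176, -460, 0, 0, 0, 73], [0, 176, -460, 0, 0, 0, 73], [0, 176, -460, 0, 0, 0, 73]],
])

```text
t: 1.77
eef_pos: [0.4752, 0.0376, 0.2555]
tool_rot: [0.0, 0.916, -0.402, -0.0]
contact_force: [0.3, 0.0, -0.4]
gripper_width: 0.502
grasp_force: 0.0
```

```bash
python3 - <<'E'
from h import *
from station import bot
f=here(bot); inc(f,[487.6,166.1,260,-58],[487.6,166.1,200,-58])
E
```

```text
t 1.77 pos [475.2  37.6 255.5] a -47.4 tilt [-0. -0.] F [ 0.3  0.  -0.4] M [-0.04 -0.    0.  ] w 0.502 q7 -2.66
row [-86.3, -96.0, -4.5, 10.6]
row [-86.3, -96.0, 55.5, 10.6]
```

Request:
step_arm([
  [[0, -86, -96, 0, 0, 0, -169], [0, -86, -96, 0, 0, 0, -169], [0, -86, -96, 0, 0, 0, -169], [0, -86, -96, 0, 0, 0, -169], [0, -86, -96, 0, 0, 0, -169], [0, -86, -96, 0, 0, 0, -169], [0, -86, -96, 0, 0, 0, -169], [0, -86, -96, 0, 0, 0, -169], [0, -86, -96, 0, 0, 0, -169], [0, -86, -96, 0, 0, 0, -169]],
])

```text
t: 2.6
eef_pos: [0.4872, 0.1642, 0.2552]
tool_rot: [0.0, 0.977, 0.215, -0.0]
contact_force: [-0.3, -0.4, -0.4]
gripper_width: 0.501
grasp_force: 0.0
```

```bash
python3 - <<'E'
from h import *
from station import bot
f=here(bot); inc(f,[487.6,166.1,260,122])
c=bot.read_camera("wrist"); cv2.imwrite("pics/w1.png",c["image"][:,:,::-1]); np.savez("pics/w1.npz",**c)
for n,p in dict(disc=(487.6,166.1,50),plate=(633,61,64)).items(): print(n,proj(c,np.array(p)/1e3))
E
```

```text
t 2.6 pos [487.2 164.2 255.2] a 24.8 tilt [-0.001 -0.   ] F [-0.3 -0.4 -0.4] M [-0.03 -0.03  0.02] w 0.501 q7 -1.72
row [1.1, -1.6, -4.8, -97.2]
disc [324.23719307 209.6666756 ]
plate [512.30255509 108.34069253]
```

Request:
step_arm([
  [[0, 1, -1, 20, 0, 0, -97], [0, 1, -1, 20, 0, 0, -97], [0, 1, -1, 20, 0, 0, -97], [0, 1, -1, 20, 0, 0, -97], [0, 1, -1, 20, 0, 0, -97], [0, 1, -1, 20, 0, 0, -97], [0, 1, -1, 20, 0, 0, -97], [0, 1, -1, 20, 0, 0, -97], [0, 1, -1, 20, 0, 0, -97], [0, 1, -1, 20, 0, 0, -97]],
])

```text
t: 3.48
eef_pos: [0.4878, 0.1655, 0.2354]
tool_rot: [-0.0, 0.667, 0.745, -0.0]
contact_force: [-0.2, -0.6, -0.6]
gripper_width: 0.497
grasp_force: 0.0
```

```bash
python3 - <<'E'
from h import *
from station import bot
f=here(bot); inc(f,[487.6,166.1,235,122])
c=bot.read_camera("wrist"); np.savez("pics/w2.npz",**c)
a=np.load("pics/w1.npz")
im=np.hstack([cv2.resize(x["image"],(400,300)) for x in (a,c)]); cv2.imwrite("pics/w12.png",im[:,:,::-1])
print(proj(c,np.array((487.6,166.1,50))/1e3), -c["R"].T@c["t"])
E
```

```text
t 3.48 pos [487.8 165.5 235.4] a 96.3 tilt [-0.001 -0.   ] F [-0.2 -0.6 -0.6] M [ 0.01 -0.02  0.02] w 0.497 q7 -0.56
row [0.6, -0.1, 0.4, -25.7]
[326.14253101 213.35366692] [0.48088152 0.2314242  0.37763315]
```

View pics/w12.png

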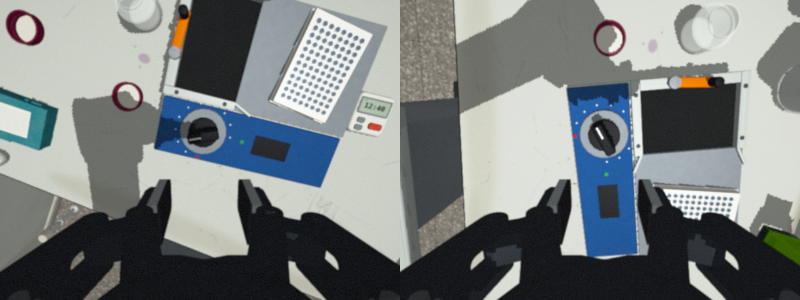

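The left picture shows the knob at (203,133) with its pointer down-left, the peg at (183,10) and the plate at (325,63). In the right picture the knob is at (204,135) and the peg at (315,82). I'll zoom in on the knob.

```bash
python3 - <<'E'
from h import *
a=np.load("pics/w1.npz");c=np.load("pics/w2.npz")
im=np.hstack([cv2.resize(x["image"][165:265,275:375],(400,400),interpolation=2) for x in (a,c)])
im=cv2.convertScaleAbs(im,alpha=1.8,beta=20); cv2.imwrite("pics/k.png",im[:,:,::-1])
E
```

```text
(no output)
```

View pics/k.png

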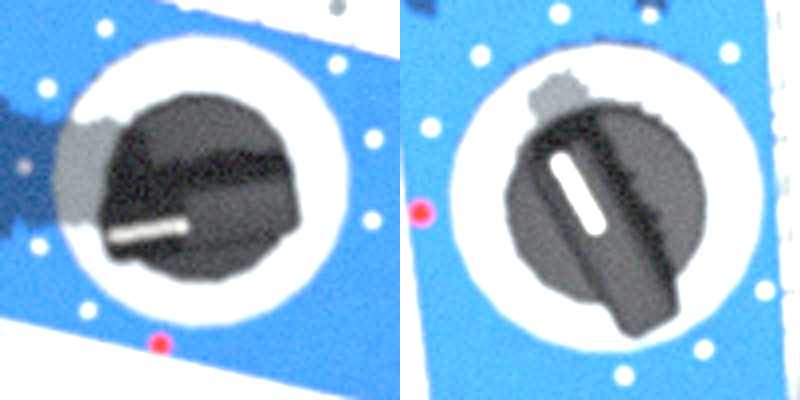

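```bash
python3 - <<'E'
from h import *
from station import bot
a=np.load("pics/w1.npz");c=np.load("pics/w2.npz")
g=lambda x,y:(275+x/4,165+y/4)
pts=dict(tip=((110,238),(158,158)),inn=((186,226),(198,228)),red=((160,345),(20,213)),discc=((201,181),(207,197)))
W={}
for n,(p,q) in pts.items():
    X,e=tri(a,g(*p),c,g(*q));W[n]=X*1e3;print(n,X*1e3,e*1e3,w2s(X*1e3))
d=W["tip"]-W["inn"];print("bar dir",np.degrees(np.arctan2(d[1],d[0])))
# using plane z
for n,cam,i in(("w1",a,0),("w2",c,1)):
    z=(W["tip"][2]+W["inn"][2])/2e3
    P=[onz(cam,*g(*pts[k][i]),z)*1e3 for k in("tip","inn")];d=P[0]-P[1];print(P,np.degrees(np.arctan2(d[1],d[0])))
    print("disc@50",onz(cam,*g(*pts["discc"][i]),.05)*1e3)
here(bot)
E
```

```text
tip [477.10904647 180.64565307  95.24503335] 0.5766905882712372 [-95.84550332  59.6952413 ]
inn [485.8921295  167.79418185  94.78557996] 1.0268612593559132 [-89.57634602  45.44741597]
red [447.82009895 157.5547794   51.38854244] 0.28759527423801334 [-128.88224257   42.38614678]
discc [487.99959648 165.44265497  51.82903869] 0.6673812045997333 [-87.93740877  42.74834568]
bar dir 124.34987907518409
[array([476.89193419, 180.39461812,  95.01530665]), array([485.65089398, 167.37823208,  95.01530665])] 123.93731790324738
disc@50 [487.49487015 165.01886474  50.        ]
[array([477.25900481, 180.85325338,  95.01530665]), array([486.15621237, 168.29290113,  95.01530665])] 125.31209851216492
disc@50 [488.21534263 165.36306048  50.        ]
t 3.53 pos [487.8 165.4 235.3] a 96.7 tilt [-0.001 -0.   ] F [ 0.7  1.  -0.8] M [-0.01  0.03 -0.02] w 0.499 q7 -0.56
```

Request:
step_arm([
  [[0, 0, 0, 30, 0, 0, -28], [0, 0, 0, 60, 0, 0, -28], [0, 0, 0, 90, 0, 0, -28], [0, 0, 0, 115, 0, 0, -28], [0, 0, 0, 130, 0, 0, -28], [0, 0, 0, 142, 0, 0, -28], [0, 0, 0, 149, 0, 0, -28], [0, 0, 0, 156, 0, 0, -28], [0, 0, 0, 156, 0, 0, -28]],
])

```text
t: 4.28
eef_pos: [0.4879, 0.1656, 0.079]
tool_rot: [-0.0, 0.469, 0.883, -0.0]
contact_force: [0.3, -0.0, 0.7]
gripper_width: 0.5
grasp_force: 0.0
```

Request:
step_arm([
  [[-1, 0, 0, 0, 0, 0, 0], [-1, 0, 0, 0, 0, 0, 0], [-1, 0, 0, 0, 0, 0, 0], [-1, 0, 0, 0, 0, 0, 0], [-1, 0, 0, 0, 0, 0, 0], [-1, 0, 0, 0, 0, 0, 0]],
], force=30)

```text
t: 4.78
eef_pos: [0.4879, 0.1655, 0.0806]
tool_rot: [0.0, 0.469, 0.883, -0.0]
contact_force: [-3.5, -1.3, 5.0]
gripper_width: 0.152
grasp_force: 29.9
```

```bash
python3 - <<'E'
from h import *
from station import bot
here(bot); print(bot.get_obs()["grasp_force"])
E
```

```text
t 4.78 pos [487.9 165.5  80.6] a 124.1 tilt [ 0.    -0.001] F [-3.5 -1.3  5. ] M [-0.29  0.7   0.04] w 0.152 q7 -0.32
29.855133891105652
```

Request:
step_arm([
  [[-1, 0, 0, -1, 0, 0, -6], [-1, 0, 0, -1, 0, 0, -13], [-1, 0, 0, -1, 0, 0, -20], [-1, 0, 0, -1, 0, 0, -27], [-1, 0, 0, -1, 0, 0, -34], [-1, 0, 0, -1, 0, 0, -41], [-1, 0, 0, -1, 0, 0, -48], [-1, 0, 0, -1, 0, 0, -55], [-1, 0, 0, -1, 0, 0, -61], [-1, 0, 0, -1, 0, 0, -63]],
])

```text
t: 5.62
eef_pos: [0.4881, 0.1664, 0.0808]
tool_rot: [0.0, -0.064, 0.998, 0.001]
contact_force: [1.2, 3.1, -6.7]
gripper_width: 0.15
grasp_force: 30.8
```

```bash
python3 - <<'E'
from h import *
from station import bot
here(bot); print(bot.get_obs()["grasp_force"])
E
```

```text
t 5.62 pos [488.1 166.4  80.8] a -172.6 tilt [0.    0.002] F [ 1.2  3.1 -6.7] M [ 0.85 -0.17 -0.03] w 0.15 q7 0.63
30.78055500984192
```

Request:
step_arm([
  [[-1, 0, 0, 0, 0, 0, -2], [-1, 0, 0, 0, 0, 0, -4], [-1, 0, 0, 0, 0, 0, -5], [-1, 0, 0, 0, 0, 0, -5]],
])

```text
t: 5.95
eef_pos: [0.4881, 0.1664, 0.0808]
tool_rot: [0.0, -0.105, 0.994, 0.001]
contact_force: [1.0, 5.0, -7.2]
gripper_width: 0.153
grasp_force: 31.5
```

```bash
python3 - <<'E'
from h import *
from station import bot
here(bot); print(bot.get_obs()["grasp_force"])
E
```

```text
t 5.95 pos [488.1 166.4  80.8] a -168.0 tilt [0.    0.002] F [ 1.   5.  -7.2] M [ 1.19 -0.1  -0.6 ] w 0.153 q7 0.7
31.48982137441635
```

Request:
step_arm([
  [[-1, 0, 0, 0, 0, 0, -2], [-1, 0, 0, 0, 0, 0, -2], [-0.4, 0, 0, 0, 0, 0, 1], [-0.4, 0, 0, 0, 0, 0, 1], [-0.4, 0, 0, 0, 0, 0, 1], [-0.4, 0, 0, -20, 0, 0, 1], [-0.4, 0, 0, -60, 0, 0, 1], [-0.4, 0, 0, -90, 0, 0, 1]],
])

```text
t: 6.62
eef_pos: [0.4877, 0.1657, 0.1723]
tool_rot: [-0.0, -0.098, 0.995, -0.0]
contact_force: [-0.3, 0.2, 0.2]
gripper_width: 0.299
grasp_force: 0.0
```

```bash
python3 - <<'E'
from h import *
from station import bot
f=here(bot); x,y=s2w(30,-160); inc(f,[x,y,150,100.6-360])
E
```

```text
t 6.62 pos [487.7 165.7 172.3] a -168.8 tilt [-0.001 -0.001] F [-0.3  0.2  0.2] M [ 0.07 -0.05  0.01] w 0.299 q7 0.81
row [-116.0, -204.3, 22.3, 90.6]
```

Request:
step_arm([
  [[1, -116, -204, 0, 0, 0, 90.6], [1, -116, -204, 0, 0, 0, 90.6], [1, -116, -204, 0, 0, 0, 90.6], [1, -116, -204, 0, 0, 0, 90.6], [1, -116, -204, 22, 0, 0, 90.6], [1, -116, -204, 22, 0, 0, 90.6], [1, -116, -204, 22, 0, 0, 90.6], [1, -116, -204, 22, 0, 0, 90.6], [1, -116, -204, 22, 0, 0, 90.6], [1, -116, -204, 22, 0, 0, 90.6]],
])

```text
t: 7.45
eef_pos: [0.641, -0.0126, 0.1487]
tool_rot: [-0.0, 0.506, 0.862, -0.0]
contact_force: [-0.1, 1.3, 0.7]
gripper_width: 0.996
grasp_force: 0.0
```

```bash
python3 - <<'E'
from h import *
from station import bot
f=here(bot); x,y=s2w(30,-160); inc(f,[x,y,120,100.6])
c=bot.read_camera("wrist"); np.savez("pics/w3.npz",**c); t=bot.read_camera("top"); np.savez("pics/t3.npz",**t)
im=np.hstack([cv2.resize(c["image"],(400,300)),cv2.resize(t["image"][165:325,195:415],(400,300))]); cv2.imwrite("pics/w3.png",im[:,:,::-1])
for q in((95.75,10),(-35.75,10),(108,-160),(-48,-160)): print(q,proj(c,np.r_[s2w(*q),50]/1e3))
E
```

```text
t 7.45 pos [641.  -12.6 148.7] a 119.2 tilt [-0.    -0.001] F [-0.1  1.3  0.7] M [-0.05 -0.02 -0.03] w 0.996 q7 0.05
row [0.3, 0.4, 28.7, 18.6]
(95.75, 10) [535.45832952  -2.5947874 ]
(-35.75, 10) [311.50736066 -91.98095272]
(108, -160) [436.95824131 275.07503754]
(-48, -160) [211.50833176 202.26194554]
```

View pics/w3.png

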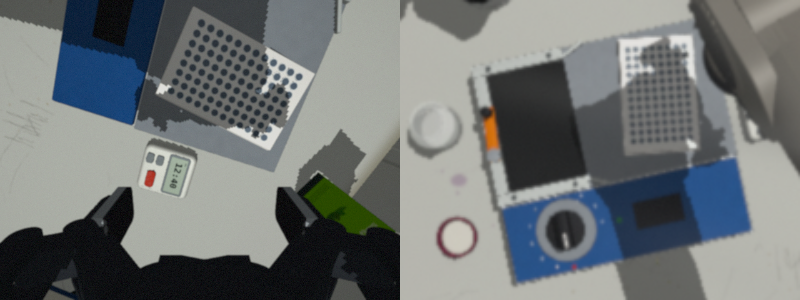

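The knob pointer now lies at the red off dot (right half, 567,240). The plate is undisturbed and ahead of the open fingers. I'll lower them behind it.

Request:
step_arm([
  [[1, 0, 0, 20, 0, 0, 18.6], [1, 0, 0, 50, 0, 0, 18.6], [1, 0, 0, 80, 0, 0, 18.6], [1, 0, 0, 95, 0, 0, 18.6], [1, 0, 0, 102, 0, 0, 18.6], [1, 0, 0, 106, 0, 0, 18.6], [1, 0, 0, 107, 0, 0, 18.6]],
])

```text
t: 8.13
eef_pos: [0.6416, -0.0119, 0.0419]
tool_rot: [0.0, 0.636, 0.772, 0.0]
contact_force: [-0.0, -0.3, 0.1]
gripper_width: 1.0
grasp_force: 0.0
```

Request:
step_arm([
  [[1, 0, 0, 1, 0, 0, 0], [1, 0, 0, 2, 0, 0, 0]],
])

```text
t: 8.3
eef_pos: [0.6423, -0.012, 0.041]
tool_rot: [0.001, 0.636, 0.771, 0.001]
contact_force: [-0.2, 0.4, 0.1]
gripper_width: 0.998
grasp_force: 0.0
```

Request:
step_arm([
  [[1, 0, 0, 1, 0, 0, 0], [1, 0, 0, 2, 0, 0, 0]],
])

```text
t: 8.47
eef_pos: [0.6417, -0.0122, 0.0384]
tool_rot: [0.001, 0.637, 0.771, 0.0]
contact_force: [-0.3, 0.3, 0.8]
gripper_width: 1.001
grasp_force: 0.0
```

Request:
step_arm([
  [[1, 5, 0, -0.5, 0, 0, 0], [1, 10, 0, -0.5, 0, 0, 0], [1, 15, 0, -0.5, 0, 0, 0], [1, 20, 0, -0.5, 0, 0, 0], [1, 25, 0, -0.5, 0, 0, 0], [1, 30, 0, -0.5, 0, 0, 0], [1, 35, 0, -0.5, 0, 0, 0], [1, 39, 0, -0.5, 0, 0, 0], [1, 42, 0, -0.5, 0, 0, 0], [1, 44, 0, -0.5, 0, 0, 0]],
])

```text
t: 9.3
eef_pos: [0.6328, 0.0316, 0.0382]
tool_rot: [0.0, 0.637, 0.771, -0.0]
contact_force: [0.3, -0.4, -0.2]
gripper_width: 1.004
grasp_force: 0.4
```

```bash
python3 - <<'E'
from h import *
from station import bot
f=here(bot); print(w2s(f))
c=bot.read_camera("wrist"); np.savez("pics/w4.npz",**c); t=bot.read_camera("scene"); np.savez("pics/s4.npz",**t)
im=np.hstack([cv2.resize(c["image"],(400,300)),cv2.resize(t["image"][140:325,210:420],(400,352))[:300]]); cv2.imwrite("pics/w4.png",im[:,:,::-1])
for q in((95.75,10),(-35.75,10),(108,-160),(-48,-160)): print(q,proj(c,np.r_[s2w(*q),50]/1e3),proj(t,np.r_[s2w(*q),50]/1e3))
E
```

```text
t 9.3 pos [632.8  31.6  38.2] a 100.9 tilt [ 0. -0.] F [ 0.3 -0.4 -0.2] M [-0.21 -0.03 -0.07] w 1.004 q7 -0.38
[  29.7220855  -115.47339507]
(95.75, 10) [555.737381   -75.27325266] [338.33890169 179.40232951]
(-35.75, 10) [101.23706585 -77.87904005] [296.05539695 222.49949622]
(108, -160) [517.56239067 418.07945981] [410.76555985 221.08596315]
(-48, -160) [134.81777351 416.97559442] [361.88081318 277.26947729]
```

View pics/w4.png

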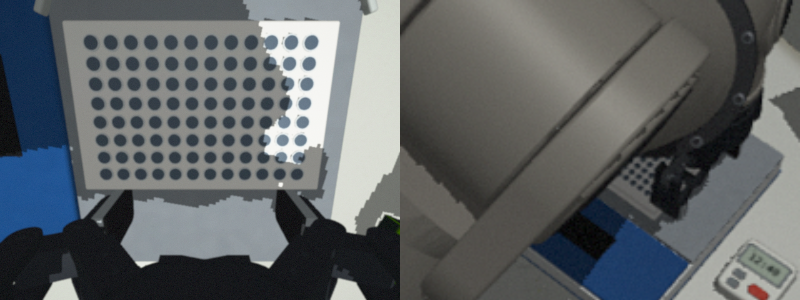

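The left half shows the plate square between the fingers, with corners at (63,20), (340,20), (323,190) and (85,190). The guide tips are at (45,5) and (370,5).

```bash
python3 - <<'E'
from h import *
c=np.load("pics/w4.npz")
for u,v in((63,20),(340,20),(323,190),(85,190)):
    print(np.round(w2s(onz(c,u*1.6,v*1.6,.0644)*1e3),1))
im=c["image"].astype(int)
for r in (100,160,220,280):
    g=np.abs(np.diff(cv2.GaussianBlur(c["image"][r-3:r+4].mean(0).astype(np.float32),(1,5),0),axis=0)).sum(1)
    for lo,hi in((60,160),(500,600)):
        pk=[u for u in range(lo,hi) if g[u]==g[max(0,u-4):u+5].max() and g[u]>12]
        print(r,[(u,round(g[u]),im[r,u-4].tolist(),im[r,u+5].tolist(),np.round(w2s(onz(c,u+.5,r,.05)*1e3)[0],1),np.round(w2s(onz(c,u+.5,r,.0644)*1e3)[0],1)) for u in pk])
E
```

```text
[-32.5 -22. ]
[ 89.3 -21.5]
[  92.9 -102.8]
[ -33.3 -103.3]
100 [(89, 33, [30, 44, 70], [79, 81, 84], np.float64(-46.9), np.float64(-38.5)), (108, 46, [81, 86, 90], [142, 144, 140], np.float64(-40.8), np.float64(-33.0)), (138, 57, [139, 142, 137], [49, 59, 68], np.float64(-31.1), np.float64(-24.4)), (159, 51, [49, 59, 67], [138, 137, 134], np.float64(-24.3), np.float64(-18.4))]
100 [(504, 105, [99, 115, 131], [244, 244, 240], np.float64(87.0), np.float64(80.7)), (534, 75, [243, 244, 240], [143, 152, 158], np.float64(96.7), np.float64(89.3)), (567, 53, [146, 155, 161], [217, 220, 209], np.float64(107.4), np.float64(98.8))]
160 [(99, 32, [8, 33, 64], [74, 82, 85], np.float64(-46.6), np.float64(-38.2)), (117, 44, [76, 81, 87], [141, 144, 141], np.float64(-40.6), np.float64(-32.8)), (146, 47, [144, 144, 141], [49, 56, 67], np.float64(-30.8), np.float64(-24.2))]
160 [(526, 73, [246, 245, 243], [148, 155, 161], np.float64(96.9), np.float64(89.4)), (558, 53, [147, 156, 160], [219, 220, 211], np.float64(107.6), np.float64(99.0))]
220 [(108, 34, [15, 38, 65], [76, 80, 82], np.float64(-46.6), np.float64(-38.2)), (125, 47, [74, 84, 83], [143, 143, 138], np.float64(-40.7), np.float64(-32.9)), (153, 51, [140, 140, 137], [47, 57, 64], np.float64(-30.9), np.float64(-24.2))]
220 [(518, 74, [247, 247, 243], [145, 155, 161], np.float64(97.0), np.float64(89.6)), (549, 55, [147, 153, 159], [220, 223, 215], np.float64(107.9), np.float64(99.2))]
280 [(118, 27, [26, 55, 93], [77, 82, 84], np.float64(-46.3), np.float64(-37.9)), (134, 44, [78, 82, 85], [139, 138, 134], np.float64(-40.4), np.float64(-32.7))]
280 [(510, 44, [141, 141, 136], [78, 84, 88], np.float64(97.2), np.float64(89.7)), (521, 55, [79, 83, 88], [145, 152, 159], np.float64(101.2), np.float64(93.3)), (539, 52, [147, 155, 160], [215, 221, 211], np.float64(107.8), np.float64(99.2))]
```

Request:
step_arm([
  [[1, 4, 0.2, 0, 0, 0, 0], [1, 10, 0.5, 0, 0, 0, 0], [1, 17, 0.8, 0, 0, 0, 0], [1, 24, 1.2, 0, 0, 0, 0], [1, 31, 1.5, 0, 0, 0, 0], [1, 38, 1.9, 0, 0, 0, 0], [1, 45, 2.2, 0, 0, 0, 0], [1, 51, 2.2, 0, 0, 0, 0], [1, 57, 2.2, 0, 0, 0, 0], [1, 60, 2.2, 0, 0, 0, 0]],
])

```text
t: 10.23
eef_pos: [0.6234, 0.0917, 0.0382]
tool_rot: [-0.0, 0.636, 0.771, 0.0]
contact_force: [0.5, 0.0, -0.4]
gripper_width: 0.998
grasp_force: 0.2
```

```bash
cat > pe.py <<'E'
from h import *
from station import bot
import sys
f=here(bot); print(w2s(f))
c=bot.read_camera("wrist"); np.savez("pics/cur.npz",**c); cv2.imwrite(sys.argv[1],c["image"][:,:,::-1])
for r in (100,160,220,280):
    g=np.abs(np.diff(cv2.GaussianBlur(c["image"][r-3:r+4].mean(0).astype(np.float32),(1,5),0),axis=0)).sum(1)
    for lo,hi in((50,160),(490,610)):
        pk=[u for u in range(lo,hi) if g[u]==g[max(0,u-4):u+5].max() and g[u]>20]
        print(r,[(u,round(float(g[u])),*np.round([float(w2s(onz(c,u+.5,r,z)*1e3)[0]) for z in(.05,.0644)],1).tolist()) for u in pk])
E
python3 pe.py pics/w5.png
```

```text
t 10.23 pos [623.4  91.7  38.2] a 100.9 tilt [0. 0.] F [ 0.5  0.  -0.4] M [-0.05  0.05 -0.03] w 0.998 q7 -0.48
[ 31.6321379  -54.61991836]
100 [(70, 41, -51.2, -42.1), (80, 30, -48.0, -39.2), (96, 40, -42.8, -34.6), (108, 26, -39.0, -31.2), (138, 59, -29.3, -22.6), (159, 52, -22.5, -16.6)]
100 [(504, 106, 88.9, 82.6), (533, 47, 98.3, 90.9), (545, 74, 102.2, 94.4), (562, 57, 107.7, 99.3)]
160 [(92, 32, -47.1, -38.5), (117, 39, -38.7, -31.0), (146, 48, -29.0, -22.3)]
160 [(496, 79, 88.7, 82.4), (526, 123, 98.8, 91.4), (533, 75, 101.2, 93.5), (544, 39, 104.9, 96.8), (551, 53, 107.2, 98.9)]
220 [(81, 22, -54.2, -44.8), (102, 25, -46.9, -38.2), (125, 45, -38.8, -31.1), (153, 52, -29.0, -22.3)]
220 [(518, 72, 99.0, 91.5), (541, 41, 107.0, 98.7), (552, 42, 110.9, 102.1)]
280 [(111, 81, -47.0, -38.3), (134, 43, -38.6, -30.8)]
280 [(510, 43, 99.1, 91.7), (521, 54, 103.2, 95.2), (533, 52, 107.6, 99.2)]
```

View pics/w5.png

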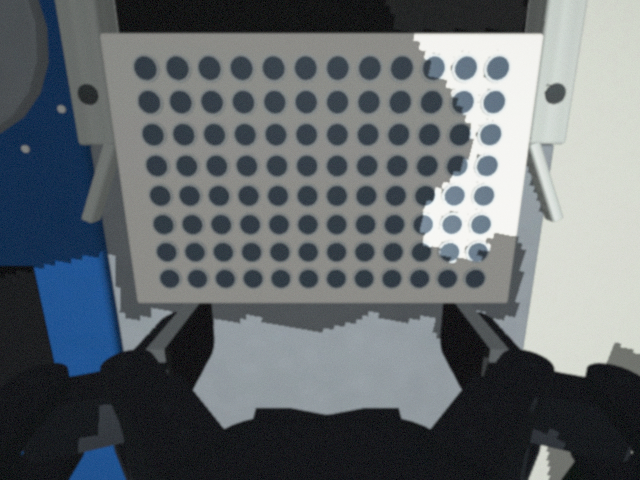

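The plate is centred between the guides, which meet it at (100,150) and (540,150). Its leading edge is over the pocket. I'll keep pushing.

Request:
step_arm([
  [[1, 5, 0, 0, 0, 0, 0], [1, 11, 0, 0, 0, 0, 0], [1, 17, 0, 0, 0, 0, 0], [1, 23, 0, 0, 0, 0, 0], [1, 29, 0, 0, 0, 0, 0], [1, 35, 0, 0, 0, 0, 0], [1, 40, 0, 0, 0, 0, 0], [1, 44, 0, 0, 0, 0, 0], [1, 48, 0, 0, 0, 0, 0], [1, 50, 0, 0, 0, 0, 0]],
])

```text
t: 11.12
eef_pos: [0.614, 0.1403, 0.0381]
tool_rot: [-0.0, 0.637, 0.771, 0.0]
contact_force: [0.3, 0.2, 0.0]
gripper_width: 1.005
grasp_force: 0.2
```

```bash
python3 pe.py pics/w6.png | head -2
```

```text
t 11.12 pos [614.  140.3  38.1] a 100.9 tilt [-0.  0.] F [0.3 0.2 0. ] M [-0.08 -0.01  0.02] w 1.005 q7 -0.56
[31.29354836 -5.16028954]
```

Request:
step_arm([
  [[1, 2, 0, 0, 0, 0, 0], [1, 4, 0, 0, 0, 0, 0], [1, 5, 0, 0, 0, 0, 0], [1, 6, 0, 0, 0, 0, 0], [1, 6, 0, 0, 0, 0, 0]],
])

```text
t: 11.58
eef_pos: [0.6131, 0.1456, 0.0382]
tool_rot: [-0.0, 0.637, 0.771, 0.0]
contact_force: [-0.6, 0.4, -0.7]
gripper_width: 0.999
grasp_force: 0.0
```

```bash
python3 pe.py pics/w7.png; python3 -c "
import cv2;a=cv2.imread('pics/w6.png');b=cv2.imread('pics/w7.png');cv2.imwrite('pics/w67.png',cv2.hconcat([cv2.resize(a,(400,300)),cv2.resize(b,(400,300))]))"
```

```text
t 11.58 pos [613.1 145.6  38.2] a 100.9 tilt [0. 0.] F [-0.6  0.4 -0.7] M [ 0.01  0.01 -0.08] w 0.999 q7 -0.57
[31.34629161  0.25571599]
100 [(70, 43, -51.4, -42.3), (118, 41, -35.9, -28.5), (147, 58, -26.5, -20.2)]
100 [(495, 99, 85.8, 79.8), (524, 127, 95.2, 88.1), (533, 77, 98.1, 90.7)]
160 [(80, 46, -51.3, -42.2), (126, 40, -35.9, -28.5), (154, 54, -26.5, -20.1)]
160 [(516, 130, 95.2, 88.1), (525, 79, 98.2, 90.8)]
220 [(77, 20, -55.8, -46.2), (90, 47, -51.3, -42.2), (135, 40, -35.5, -28.2)]
220 [(508, 127, 95.2, 88.1), (517, 81, 98.3, 90.9)]
280 [(79, 22, -58.9, -48.9), (100, 60, -51.2, -42.1), (143, 40, -35.5, -28.1)]
280 [(500, 41, 95.2, 88.1), (531, 76, 106.5, 98.2)]
```

View pics/w67.png

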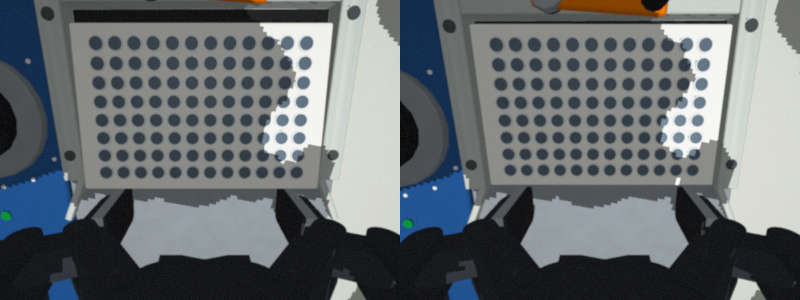

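The right half shows the plate dropped fully into the pocket. Its apparent width gives a top height of 58.6 mm, against 58.4 expected, and it's level and centred. The orange arm is at (600,5). I'll back off, lift, and look at the peg.

Request:
step_arm([
  [[1, -6, 0, 0, 0, 0, 0], [1, -16, 0, 0, 0, 0, 0], [1, -16, 0, -40, 0, 0, 0], [1, -16, 0, -80, 0, 0, 0], [1, 10, 0, -120, 0, 0, 0], [0, 50, 20, -160, 0, 0, 0], [0, 90, 23, -180, 0, 0, 0], [0, 103, 23, -180, 0, 0, 0], [0, 103, 23, -180, 0, 0, 0], [0, 103, 23, -180, 0, 0, 0]],
])

```text
t: 12.47
eef_pos: [0.616, 0.2534, 0.2195]
tool_rot: [0.0, 0.635, 0.772, 0.001]
contact_force: [-0.1, -0.7, -0.0]
gripper_width: 0.499
grasp_force: 0.0
```

```bash
cat > cl.py <<'E'
from h import *
from station import bot
f=here(bot); c=bot.read_camera("wrist"); T=bot.read_camera("top"); S=bot.read_camera("scene")
C=[c,T,S]; tips=[]
for n,k in zip("wTS",C):
    h=cv2.cvtColor(k["image"],cv2.COLOR_RGB2HSV); m=cv2.inRange(h,(5,150,60),(20,255,255))
    q,_=cv2.findContours(m,0,2)
    pr=proj(k,np.r_[s2w(30,95),65]/1e3); q=[x for x in q if cv2.contourArea(x)>8 and np.linalg.norm(x[:,0].mean(0)-pr)<120]
    if not q: print(n,"none",pr); continue
    x=max(q,key=cv2.contourArea); P=np.array([w2s(onz(k,u,v,.0654)*1e3) for u,v in x[:,0].astype(float)],np.float32)
    print(n,"area",cv2.contourArea(x),"rect shaker",cv2.minAreaRect(P),np.round(cv2.boxPoints(cv2.minAreaRect(P)),1).tolist())
# peg: dark blob near predicted
for ang in (0,.1):
    pg=s2w(7+46*np.cos(ang),106.5-46*np.sin(ang)); print("pred peg px",ang,[np.round(proj(k,np.r_[pg,z]/1e3),0).tolist() for k in C for z in(65,89)])
E
python3 cl.py
```

```text
t 12.47 pos [616.  253.4 219.5] a 101.1 tilt [0.002 0.002] F [-0.1 -0.7 -0. ] M [-0.11  0.02  0.03] w 0.499 q7 -0.59
w area 644.0 rect shaker ((35.29491424560547, 103.94869232177734), (12.709318161010742, 45.63811111450195), 86.23524475097656) [[12.100000381469727, 99.0999984741211], [57.599998474121094, 96.0999984741211], [58.5, 108.80000305175781], [12.899999618530273, 111.80000305175781]]
T none [249.53357792 235.3708246 ]
S area 77.5 rect shaker ((34.43608856201172, 101.31786346435547), (13.249760627746582, 44.968631744384766), 84.86353302001953) [[11.399999618530273, 96.69999694824219], [56.20000076293945, 92.69999694824219], [57.400001525878906, 105.9000015258789], [12.600000381469727, 109.9000015258789]]
pred peg px 0 [[325.0, 221.0], [324.0, 228.0], [242.0, 225.0], [240.0, 224.0], [288.0, 164.0], [288.0, 156.0]]
pred peg px 0.1 [[324.0, 227.0], [324.0, 234.0], [244.0, 225.0], [242.0, 224.0], [290.0, 165.0], [289.0, 158.0]]
```

```bash
python3 - <<'E'
from h import *
from station import bot
S=np.load("pics/scene0.npz")
print("jar base",w2s(onz(S,210+188/3.2,140+82/3.2,.003)*1e3))
f=here(bot)
# peg dark blob in wrist
c=bot.read_camera("wrist"); im=c["image"][195:260,290:360].max(2); m=(im<45).astype(np.uint8)
n,l,s,ce=cv2.connectedComponentsWithStats(m)
for i in range(1,n):
    if s[i,4]>40:
        x,y,w,h_,A=s[i]; print("blob",x+290,y+195,w,h_,A)
        print([np.round(w2s(onz(c,x+290+w/2,y+195+yy,z)*1e3),1) for yy,z in((6,.0654),(h_-6,.089))])
p=s2w(53,103); inc(f,[*p,130,186.8],[*p,68,186.8])
E
```

```text
jar base [ 55.42159376 167.82014155]
t 12.62 pos [616.6 248.3 217. ] a 100.8 tilt [-0.001 -0.002] F [ 1.6 -0.8 -0.5] M [-0.01 -0.02  0.  ] w 0.499 q7 -0.59
blob 319 215 12 17 108
[array([ 52.5, 101.5]), array([ 52.7, 103. ])]
row [2.4, -0.7, 87.0, -86.0]
row [2.4, -0.7, 149.0, -86.0]
```

Request:
step_arm([
  [[-0.45, 2, -1, 0, 0, 0, -86], [-0.45, 2, -1, 20, 0, 0, -86], [-0.45, 2, -1, 40, 0, 0, -86], [-0.45, 2, -1, 60, 0, 0, -86], [-0.45, 2, -1, 80, 0, 0, -86], [-0.45, 2, -1, 87, 0, 0, -86], [-0.45, 2, -1, 87, 0, 0, -86], [-0.45, 2, -1, 87, 0, 0, -86], [-0.45, 2, -1, 87, 0, 0, -86], [-0.45, 2, -1, 87, 0, 0, -86]],
])

```text
t: 13.5
eef_pos: [0.6152, 0.2505, 0.1301]
tool_rot: [-0.001, 0.063, 0.998, -0.001]
contact_force: [-0.4, 0.3, 0.2]
gripper_width: 0.275
grasp_force: 0.0
```

```bash
python3 - <<'E'
from h import *
from station import bot
f=here(bot); print(w2s(f)); p=s2w(53,102.8); inc(f,[*p,68,186.8])
E
```

```text
t 13.5 pos [615.2 250.5 130.1] a 172.7 tilt [-0.001 -0.001] F [-0.4  0.3  0.2] M [-0.    0.06  0.05] w 0.275 q7 0.47
[ 52.69545167 102.93128026]
row [-0.3, -0.0, 62.1, -14.1]
```

Request:
step_arm([
  [[-0.45, 0, 0, 0, 0, 0, -7], [-0.45, 0, 0, 10, 0, 0, -14], [-0.45, 0, 0, 22, 0, 0, -14], [-0.45, 0, 0, 34, 0, 0, -14], [-0.45, 0, 0, 44, 0, 0, -14], [-0.45, 0, 0, 52, 0, 0, -14], [-0.45, 0, 0, 58, 0, 0, -14], [-0.45, 0, 0, 62, 0, 0, -14], [-0.45, 0, 0, 62, 0, 0, -14]],
])

```text
t: 14.25
eef_pos: [0.6145, 0.2525, 0.0682]
tool_rot: [-0.001, -0.057, 0.998, -0.0]
contact_force: [-1.6, 1.2, 0.4]
gripper_width: 0.271
grasp_force: 0.0
```

```bash
python3 - <<'E'
from h import *
from station import bot
f=here(bot); print(w2s(f))
for ph in np.radians([3.8,8,15,22,29,36,43,50,57,64,71,78,85,90,93]):
    p=s2w(7+46*np.cos(ph),106.5-46*np.sin(ph)); print(round(np.degrees(ph)),end=" "); inc(f,[*p,f[2],190.6-np.degrees(ph)])
E
```

```text
t 14.25 pos [614.5 252.5  68.2] a -173.5 tilt [-0.001 -0.001] F [-1.6  1.2  0.4] M [-0.01 -0.02  0.  ] w 0.271 q7 0.64
[ 52.38601473 105.10170089]
4 row [-0.6, -1.6, -0.0, -360.3]
8 row [-0.5, -5.0, -0.0, -356.1]
15 row [0.2, -10.5, -0.0, -349.1]
22 row [1.6, -16.0, -0.0, -342.1]
29 row [3.6, -21.2, -0.0, -335.1]
36 row [6.3, -26.2, -0.0, -328.1]
43 row [9.6, -30.7, -0.0, -321.1]
50 row [13.4, -34.9, -0.0, -314.1]
57 row [17.6, -38.5, -0.0, -307.1]
64 row [22.3, -41.7, -0.0, -300.1]
71 row [27.3, -44.2, -0.0, -293.1]
78 row [32.6, -46.1, -0.0, -286.1]
85 row [38.1, -47.3, -0.0, -279.1]
90 row [42.1, -47.7, -0.0, -274.1]
93 row [44.5, -47.8, -0.0, -271.1]
```

Request:
step_arm([
  [[-1, 0, -1, 0, 0, 0, 0], [-1, 0, -1, 0, 0, 0, 0], [-1, 0, -1, 0, 0, 0, 0], [-1, -0.5, -2, 0, 0, 0, 0]],
], force=20)

```text
t: 14.58
eef_pos: [0.6151, 0.2515, 0.0694]
tool_rot: [-0.0, -0.057, 0.998, 0.0]
contact_force: [-2.4, 1.3, -1.7]
gripper_width: 0.133
grasp_force: 21.5
```

```bash
python3 - <<'E'
from h import *
from station import bot
f=here(bot); print(w2s(f),bot.get_obs()["grasp_force"])
for ph in np.radians([8,15,22,29,36,43,50,57,64,71]):
    p=s2w(7+46*np.cos(ph),106.5-46*np.sin(ph)); print(round(np.degrees(ph)),end=" "); inc(f,[*p,f[2],190.6-np.degrees(ph)-360])
E
```

```text
t 14.58 pos [615.1 251.5  69.4] a -173.5 tilt [-0.     0.001] F [-2.4  1.3 -1.7] M [ 0.5   0.53 -0.05] w 0.133 q7 0.64
[ 52.79071162 103.92946516] 21.525261998176575
8 row [-0.0, -3.8, -0.0, 3.9]
15 row [0.7, -9.4, -0.0, 10.9]
22 row [2.1, -14.8, -0.0, 17.9]
29 row [4.1, -20.1, -0.0, 24.9]
36 row [6.8, -25.0, -0.0, 31.9]
43 row [10.1, -29.6, -0.0, 38.9]
50 row [13.9, -33.7, -0.0, 45.9]
57 row [18.1, -37.4, -0.0, 52.9]
64 row [22.8, -40.5, -0.0, 59.9]
71 row [27.8, -43.0, -0.0, 66.9]
```

Request:
step_arm([
  [[-1, 0, -3.8, 0, 0, 0, 4], [-1, 0.7, -9.4, 0, 0, 0, 11], [-1, 2.1, -14.8, 0, 0, 0, 18], [-1, 4.1, -20.1, 0, 0, 0, 25], [-1, 6.8, -25, 0, 0, 0, 32], [-1, 10.1, -29.6, 0, 0, 0, 39], [-1, 13.9, -33.7, 0, 0, 0, 46], [-1, 18.1, -37.4, 0, 0, 0, 53], [-1, 22.8, -40.5, 0, 0, 0, 60], [-1, 27.8, -43, 0, 0, 0, 67]],
])

```text
t: 15.42
eef_pos: [0.593, 0.2048, 0.0694]
tool_rot: [0.0, 0.506, 0.862, 0.0]
contact_force: [-0.4, 1.4, -3.0]
gripper_width: 0.128
grasp_force: 21.4
```

```bash
python3 - <<'E'
from h import *
from station import bot
f=here(bot); print(w2s(f),bot.get_obs()["grasp_force"])
for ph in np.radians([76,82,87,90,93]):
    p=s2w(7+46*np.cos(ph),106.5-46*np.sin(ph)); print(round(np.degrees(ph)),end=" "); inc(f,[*p,f[2],190.6-np.degrees(ph)])
E
```

```text
t 15.42 pos [593.  204.8  69.4] a 119.2 tilt [0.001 0.001] F [-0.4  1.4 -3. ] M [ 0.26 -0.07  0.07] w 0.128 q7 -0.37
[22.54647413 62.13338098] 21.39997959136963
76 row [1.2, -4.3, -0.0, 4.6]
82 row [1.8, -9.0, -0.0, 10.6]
87 row [2.7, -13.0, -0.0, 15.6]
90 row [3.4, -15.3, -0.0, 18.6]
93 row [4.2, -17.5, -0.0, 21.6]
```

Request:
step_arm([
  [[-1, 1.2, -4.3, 0, 0, 0, 4.6], [-1, 1.8, -9, 0, 0, 0, 10.6], [-1, 2.7, -13, 0, 0, 0, 15.6], [-1, 3.4, -15.3, 0, 0, 0, 18.6], [-1, 4.2, -17, 0, 0, 0, 20], [-1, 4.2, -18, 0, 0, 0, 20]],
])

```text
t: 15.92
eef_pos: [0.5772, 0.1989, 0.0696]
tool_rot: [0.002, 0.647, 0.763, 0.001]
contact_force: [7.9, 0.8, -6.5]
gripper_width: 0.127
grasp_force: 21.1
```

```bash
python3 - <<'E'
from h import *
from station import bot
f=here(bot); print(w2s(f),bot.get_obs()["grasp_force"])
E
```

```text
t 15.92 pos [577.2 198.9  69.6] a 99.4 tilt [ 0.004 -0.   ] F [ 7.9  0.8 -6.5] M [-0.04 -1.78 -0.06] w 0.127 q7 -0.68
[ 5.88732496 59.18745539] 21.096680760383606
```

Request:
step_arm([
  [[-1, 0, -1.5, 0, 0, 0, 0], [-1, 0, -1.5, 0, 0, 0, 0], [-0.5, 0, 0, 0, 0, 0, 0], [-0.5, 0, 0.5, 0, 0, 0, 0], [-0.5, 0, 0.5, 0, 0, 0, 0], [-0.5, 0, 0.5, -20, 0, 0, 0], [-0.5, 0, 0.5, -60, 0, 0, 0], [-0.5, -20, 0.5, -100, 0, 0, 0], [-0.5, -60, 0.5, -140, 0, 0, 0], [-0.5, -60, 0.5, -150, 0, 0, 0]],
])

```text
t: 16.75
eef_pos: [0.5865, 0.1381, 0.2221]
tool_rot: [0.001, 0.646, 0.763, 0.0]
contact_force: [0.8, -1.6, 0.1]
gripper_width: 0.25
grasp_force: 0.0
```

```bash
cat > fin.py <<'E'
from h import *
from station import bot
f=here(bot); 
for n in("wrist","top","scene"):
    k=bot.read_camera(n); h=cv2.cvtColor(k["image"],cv2.COLOR_RGB2HSV); m=cv2.inRange(h,(5,150,60),(20,255,255)); q,_=cv2.findContours(m,0,2)
    pr=proj(k,np.r_[s2w(7,85),65]/1e3); q=[x for x in q if cv2.contourArea(x)>8 and np.linalg.norm(x[:,0].mean(0)-pr)<100]
    if not q: print(n,"none",pr); continue
    x=max(q,key=cv2.contourArea); P=np.array([w2s(onz(k,u,v,.0654)*1e3) for u,v in x[:,0].astype(float)],np.float32)
    print(n,np.round(cv2.boxPoints(cv2.minAreaRect(P)),1).tolist(),cv2.minAreaRect(P)[2])
    np.savez(f"pics/fin_{n}.npz",**k)
E
python3 fin.py
```

```text
t 16.75 pos [586.5 138.1 222.1] a 99.5 tilt [ 0.003 -0.001] F [ 0.8 -1.6  0.1] M [-0.05 -0.05  0.  ] w 0.25 q7 -0.45
wrist [[-0.20000000298023224, 62.900001525878906], [12.300000190734863, 62.70000076293945], [12.899999618530273, 98.69999694824219], [0.30000001192092896, 98.9000015258789]] 89.11135864257812
top none [256.61616289 245.49694932]
scene [[-0.800000011920929, 97.19999694824219], [-0.800000011920929, 52.20000076293945], [12.0, 52.20000076293945], [12.0, 97.19999694824219]] 0.024770883843302727
```

Request:
step_arm([
  [[-0.5, -100, 0, -30, 0, 0, 0], [-0.5, -200, 0, -30, 0, 0, 0], [-0.5, -380, 0, -30, 0, 0, 0], [-0.5, -380, 0, -30, 0, 0, 0], [-0.5, -380, 0, -30, 0, 0, 0], [-0.5, -380, 0, -30, 0, 0, 0], [-0.5, -380, 0, -30, 0, 0, 0], [-0.5, -380, 0, -30, 0, 0, 0], [-0.5, -380, 0, -30, 0, 0, 0], [-0.5, -380, 0, -30, 0, 0, 0]],
])

```text
t: 17.73
eef_pos: [0.6473, -0.2431, 0.2467]
tool_rot: [0.0, 0.649, 0.76, -0.002]
contact_force: [-0.8, -1.7, -0.6]
gripper_width: 0.251
grasp_force: 0.0
```

```bash
python3 fin.py; python3 - <<'E'
from h import *
T0=np.load("pics/top0.npz")
from station import bot
T=bot.read_camera("top")
d=cv2.absdiff(T0["image"],T["image"]).max(2)
for n,(x,y,r) in dict(jar=(214,232,16),cap=(226,291,14),timer=(397,223,18)).items():
    w=d[y-r:y+r,x-r:x+r]; print(n,"diff mean",w.mean(),"frac>40",(w>40).mean())
h=cv2.cvtColor(T["image"],cv2.COLOR_RGB2HSV)
m=cv2.inRange(h,(0,0,110),(180,45,255)); roi=np.zeros_like(m)
poly=np.array([proj(T,np.r_[s2w(*q),58]/1e3) for q in((94,12),(94,97.5),(-34,97.5),(-34,12))]).astype(int); cv2.fillPoly(roi,[poly],255)
mm=cv2.morphologyEx(m&roi,cv2.MORPH_CLOSE,np.ones((5,5))); k,_=cv2.findContours(mm,0,2); k=max(k,key=cv2.contourArea)
P=np.array([w2s(onz(T,u,v,.0584)*1e3) for u,v in k[:,0].astype(float)],np.float32); print("plate",cv2.minAreaRect(P))
# knob pointer: bright pixels on dark knob
for c in (T,bot.read_camera("scene")):
    kc=proj(c,np.array([488,165.3,95])/1e3); g=c["image"].min(2); yy,xx=np.mgrid[:480,:640]
    s=(np.hypot(xx-kc[0],yy-kc[1])<9)&(g>70); 
    print("knob",s.sum(),[np.round(onz(c,xx[s].mean(),yy[s].mean(),.095)*1e3-[488,165.3,95],1)] if s.any() else None, "expected dir",np.round(RS@[-1,0],2))
E
```

```text
t 17.73 pos [ 647.3 -243.1  246.7] a 99.0 tilt [-0.003 -0.003] F [-0.8 -1.7 -0.6] M [-0.1   0.04  0.02] w 0.251 q7 0.17
wrist none [ 326.68392152 -655.70225205]
top [[1.7000000476837158, 66.19999694824219], [12.399999618530273, 66.19999694824219], [12.699999809265137, 98.19999694824219], [1.899999976158142, 98.30000305175781]] 89.59329223632812
scene [[-0.800000011920929, 98.5], [-0.800000011920929, 52.20000076293945], [12.199999809265137, 52.20000076293945], [12.199999809265137, 98.5]] 0.024770883843302727
jar diff mean 5.611328125 frac>40 0.0
cap diff mean 5.5854591836734695 frac>40 0.0
timer diff mean 38.44135802469136 frac>40 0.5594135802469136
plate ((31.06755828857422, 55.7737922668457), (130.90586853027344, 88.19957733154297), 0.018729913979768753)
knob 24 [array([-9.4, -0. , -0. ])] expected dir [-0.98 -0.18]
knob 47 [array([-7.8,  4. , -0. ])] expected dir [-0.98 -0.18]
```

```bash
python3 - <<'E'
from h import *
from station import bot
f=here(bot); inc(f,[488,165.3,235,97])
E
```

```text
t 17.98 pos [ 648.2 -231.1  248.2] a 99.7 tilt [-0.001  0.002] F [-0.4  0.9 -0.6] M [ 0.04 -0.01  0.02] w 0.253 q7 0.17
row [417.8, -91.1, 13.2, 2.7]
```

Request:
step_arm([
  [[0, 418, -91, 0, 0, 0, 3], [0, 418, -91, 0, 0, 0, 3], [0, 418, -91, 0, 0, 0, 3], [0, 418, -91, 0, 0, 0, 3], [0, 418, -91, 0, 0, 0, 3], [0, 418, -91, 0, 0, 0, 3], [0, 418, -91, 13, 0, 0, 3], [0, 418, -91, 13, 0, 0, 3], [0, 418, -91, 13, 0, 0, 3], [0, 418, -91, 13, 0, 0, 3]],
])

```text
t: 18.82
eef_pos: [0.4912, 0.1557, 0.237]
tool_rot: [0.0, 0.664, 0.747, -0.0]
contact_force: [0.4, 0.4, -0.1]
gripper_width: 0.498
grasp_force: 0.0
```

Request:
step_arm([
  [[0, 0, 0, 0, 0, 0, 0], [0, 0, 0, 0, 0, 0, 0], [0, 0, 0, 0, 0, 0, 0]],
])

```text
t: 19.07
eef_pos: [0.4929, 0.1531, 0.2369]
tool_rot: [0.0, 0.665, 0.747, -0.0]
contact_force: [0.7, -0.2, 0.1]
gripper_width: 0.497
grasp_force: 0.0
```

```bash
cat > kn.py <<'E'
from h import *
from station import bot
f=here(bot); C=[np.load("pics/w1.npz"),np.load("pics/w2.npz"),bot.read_camera("wrist")]
for c in C:
    kc=proj(c,np.array([488,165.3,95])/1e3); g=c["image"].min(2); yy,xx=np.mgrid[:480,:640]
    m=((np.hypot(xx-kc[0],yy-kc[1])<26)&(g>75)).astype(np.uint8)
    n,l,s,ce=cv2.connectedComponentsWithStats(m)
    for i in range(1,n):
        if 15<s[i,4]<150:
            P=np.array([onz(c,x+.5,y+.5,.095)[:2]*1e3 for y,x in np.argwhere(l==i)]); q=P-P.mean(0); w,V=np.linalg.eigh(q.T@q); d=V[:,1]; d=d*np.sign(d@(P.mean(0)-[488,165.3]))
            print("stroke n",s[i,4],"centre",np.round(P.mean(0)-[488,165.3],1),"dir",np.round(np.degrees(np.arctan2(d[1],d[0]))%360,1),"aspect",np.round(np.sqrt(w[1]/w[0]),1))
    # red dot bearing from disc centre
    h=cv2.cvtColor(c["image"],cv2.COLOR_RGB2HSV); r=(cv2.inRange(h,(170,120,80),(180,255,255))|cv2.inRange(h,(0,120,80),(4,255,255)))>0
    dc=proj(c,np.array([488,165.3,50])/1e3); r&=np.hypot(xx-dc[0],yy-dc[1])<60
    if r.any():
        X=onz(c,xx[r].mean()+.5,yy[r].mean()+.5,.05)*1e3; print("red",np.degrees(np.arctan2(X[1]-165.3,X[0]-488))%360)
E
python3 kn.py
```

```text
t 19.07 pos [492.9 153.1 236.9] a 96.7 tilt [-0.    -0.001] F [ 0.7 -0.2  0.1] M [-0.09 -0.    0.01] w 0.497 q7 -0.53
stroke n 64 centre [-6.5  8.7] dir 123.9 aspect 6.0
red 191.1205112570909
stroke n 134 centre [-6.1  9. ] dir 124.9 aspect 3.7
red 191.33015662261684
stroke n 122 centre [-10.5  -1.9] dir 190.9 aspect 4.0
red 191.08715176777292
```

```bash
python3 - <<'E'
from h import *
from station import bot
for n,X,z in(("top",(616.7,-66),.02),("scene",(616.7,-66),.02)):
    for c in(np.load(f"pics/{n}0.npz"),bot.read_camera(n)):
        h=cv2.cvtColor(c["image"],cv2.COLOR_RGB2HSV); p=proj(c,[.6167,-.066,z]); yy,xx=np.mgrid[:480,:640]
        r=((cv2.inRange(h,(170,100,60),(180,255,255))|cv2.inRange(h,(0,100,60),(6,255,255)))>0)&(np.hypot(xx-p[0],yy-p[1])<25); print(n,r.sum(),xx[r].mean(),yy[r].mean())
E
```

```text
top 22 404.8181818181818 228.5909090909091
top 23 404.82608695652175 228.52173913043478
scene 52 397.40384615384613 293.36538461538464
scene 52 397.40384615384613 293.36538461538464
```

The timer hasn't moved, the knob is at the off stop, the plate is seated and the clamp is shut. Handing in.

```bash
python3 -c "
from station import bot
print(bot.hand_in())"
```

```text
the job is handed in; nothing more can be done
None
```

I handed the job in at about 19 s: the knob is at its off stop, the plate sits flat in the pocket, the clamp is shut over it, and the jar, cap and timer have not moved; no verdict came back.

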